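Let the intake manifold down on the hand-cranked platform lift

TASK

Let the intake manifold on the hand-cranked lift down until its shelf rests on the rubber-capped stop bolt underneath, and leave it there with the pawl lever thrown to release. First throw the lever over, then take the crank handle and ease it up a little so that the jammed pawl springs clear with the load in your hand, and let the crank turn back slowly, the shelf sinking no faster than about 3 cm a second. Do not let go before the stop bolt carries the weight, do not force the crank on once it does, and leave the tools and the can alone.

Things in the scene. Friction and masses are not known exactly. Their poses are not given: they have to be found in the camera images.
- lift: The lift's frame, bolted to the bench: grey base plate 260 x 370 x 12 mm and an upright channel, top at z 280 mm. Frame: z up, origin on the bench, x square to the crank shaft. The shaft lies along y at x 0, z 190 mm. On the -y side: ratchet wheel (90 mm, plane y -45 mm), then the crank arm (outer face y -93 mm), then the crank handle. Shelf and manifold on the +y side.
- crank (a joint): Turn of the crank in rad; grows as the load is raised. In the lift's frame the middle of the handle is at x = -85 sin(q + 0.524), y = -150, z = 190 + 85 cos(q + 0.524) mm: raising carries it over the top towards the lift's -x. Starts at 3.5 to 6.6. The load always drives it down again, with about 5 to 14 N at the handle; let go with the pawl clear, it runs away. It lands between 0 and 1.9.
- carriage (a joint): Height in m of the carriage (shelf with bolted-on cast manifold, 3 to 5 kg) above its lowest reading: shelf's underside 30 mm over the bench at 0. Rack and pinion: it is 0.016 m times the crank's angle, 0.055 to 0.105 at the start. It lands on the stop bolt somewhere between 0.000 and 0.030.
- stop_foot: Round steel foot, 40 x 8 mm, on the base plate under the middle of the shelf, with an upright stop bolt whose black rubber cap (26 mm wide) takes the shelf (it gives 1 mm per 40 N). The cap's top is 32 to 60 mm over the bench: set differently each time and not measured, but felt: the pull at the handle fades to nothing over some 5 mm of handle travel. Origin: middle of the foot's underside.
- pawl_lever (a joint): Angle in rad of the short throw lever on the pawl's pin: 0 = pawl set (knob leans to the lift's -x), stop at 0.9 = thrown to release (knob leans to +x); over 0.75 is thrown. It stays where it is put and takes 2 to 3 N at the knob. It moves the pawl only through a spring: while the load hangs on the pawl, the pawl stays jammed in the wheel.
- handle (a point): Middle of the crank's turning handle: a black round grip, 28 mm thick, 104 mm long, lying level along the lift's y; it spins freely on its pin, so the hand need not turn with the crank. Its axis runs on an 85 mm circle round the shaft; the inner end is 2.5 mm from the crank arm, which ends 97 mm from the shaft.
- knob (a point): Centre of the black knob (21 mm thick) on top of the throw lever, 75 mm from the pawl's pin. The pin is at x 48, y -59, z 239 mm in the lift's frame; the knob swings in the x-z plane from x 22, z 309 mm (set) to x 87, z 303 mm (thrown). The lever is a flat bar 12 mm wide.
- pawl_tip (a point): Tip of the steel pawl over the top of the ratchet wheel. In a tooth it is 231 to 234 mm above the bench (the teeth are 6.5 mm deep, undercut, 18 degrees apart); sprung clear it stands at about 251 mm. Easing the crank up by about 0.02 to 0.1 rad (2 to 9 mm at the handle) frees it once the lever is thrown.
- spanner: A loose steel spanner, 190 mm long, lying on the bench. Leave it alone. Origin at the middle of its underside.
- spray_can: A loose standing spray can, 60 mm thick, 170 mm tall. Leave it alone. Origin at the middle of its foot.
- mallet: A loose hammer, 260 mm long, lying on the bench. Leave it alone. Origin at the middle of its underside.
- shelf (a point): Middle of the top face of the carriage's steel shelf (190 x 180 mm); the shelf is 8 mm thick.

How it is judged:
On the way, in this order (a step that is already met when the one before it is completed fails the run):
1. the pawl lever is thrown over to release (past 0.75 rad) while the load still hangs on the pawl (value of joint pawl_lever above 0.75 rad and z of pawl_tip in the frame of lift below 0.237 m), for 0.1 s.
2. the pawl has sprung clear of the wheel (tip above 244 mm) and the load is held by the crank, within 12 mm of its starting height (z of pawl_tip in the frame of lift above 0.244 m and distance of shelf from where it was at the start of the episode below 0.012 m), for 0.1 s.
At the end, for the whole second after the job is handed in: The carriage sits at rest with its weight on the stop bolt (more than 10 N on it), with the pawl lever still thrown (past 0.75 rad) (contact force between carriage and stop_foot above 10 N and value of joint pawl_lever above 0.75 rad and velocity of joint carriage between -0.01 and 0.01 m/s); the robot touches nothing.
It fails at once if the load runs down faster than 40 mm/s (the crank faster than 2.5 rad/s) (velocity of joint carriage below -0.04 m/s).
It fails at once if the carriage is driven down on its stop bolt with more than 100 N, over twice its weight (contact force between carriage and stop_foot above 100 N).
It fails at once if the spanner, the spray can or the hammer is moved by more than 30 mm (distance of any of spanner, spray_can, mallet from where it was at the start of the episode above 0.03 m).
It also fails if it takes over 72 s, if anything falls off the work surface, if the arm or the gripper's body presses on something with over 40 N, if the wrist force passes 120 N, or if a joint passes its speed limit or range.

ROBOT

A 7-joint arm with a two-finger parallel gripper is mounted at the origin on the work surface. World frame = base frame: x ahead of the robot, y to its left, z up, the work surface at z = 0. Lengths are in m, angles in rad, forces in N, time in s.
With the tool pointing down it reaches from about 0.375 to 0.925 m from the base axis. Payload 3.1 kg.
Tool frame: the origin (TCP) lies between the finger pads; the fingertips stand 25 mm ahead of it and the grasp point (between the pads) lies 6 mm ahead of it; z points along the fingers, y is the line along which they close (so a half turn about z gives the same grasp; the last joint's range is limited). The gripper opens to 85 mm and grips with 20 to 120 N. Pads are 22 mm wide; open, the fingers measure 114 mm over their backs; the gripper's body (76 mm by 85 mm) begins 54 mm behind the grasp point. The pads swing forward as they close: fully open they stand 13 mm farther back than shut.
Start: joints at [-1.414, 0.383, 0.044, 1.598, -0.018, 1.161, -0.05], TCP at [0.164, 0.629, 0.234] pointing down, gripper open.
Joint ranges: [-2.61, 2.61], [-0.41, 2.15], [-1.48, 1.57], [0, 2.5], [-1.57, 4.71], [0.05, 1.97], [-2.85, 2.85]. Speed limits (rad/s): [2.79, 2.79, 3.14, 3.14, 3.14, 3.14, 3.14].

INTERFACE

Orientations are given as a unit quaternion [x, y, z, w].
In Python, from station import bot gives the robot as it stands.
- The arm moves only by the shell command python3 -m handwheel 'ROWS' [FORCE]. ROWS is JSON, a list of rows, each an object with "claw": the opening, from 0 (shut) to 1 (fully open); "dp": the shift along the tool's x, y, z in units of 50 mm (1.0 is 50 mm), a list of three; "roll": the turn about the tool's z in degrees. In form: [{"claw": claw, "dp": [dx, dy, dz], "roll": roll}, ...]. A call has 1 to 5 rows; each row shifts and turns the commanded pose from where the row before left it, along the tool's axes as they then stand; what a row does not reach is not made up. A row lasts 1/10 s, in which the tool goes at most 50 mm and 8.59 degrees, less where a joint would pass 70% of its speed; a pose out of reach is approached as far as the arm can. A call is refused whole if a number of a shift passes 1 or a number of a turn 8.59, either way. A call with a gripper value outside its range is refused whole. The fingers move at their own pace and stop on an object; FORCE is the grip in N (left out, the last holds). Time passes only in rows, so rows that do not move let the fingers close. It gives the time, the measured TCP pose, the force, the opening and the grip force at its end, in the units of the state.
- bot.state(): the state, without advancing time (a new reading comes with each control period).
- bot.snapshot(name): name is "side" or "top" or "wrist"; returns the picture (384x512x3 uint8, blue, green, red); there is no depth.
- bot.camera_model(name): a dict with "K" (3x3 intrinsics, pixels), "rvec" (rotation vector, rad) and "tvec" (3), from world to camera coordinates, as OpenCV has them. Camera axes: x right, y down, z forward; pixel columns grow to the right and rows downward; lengths in m; the calibration is good to about 2 mm. The wrist camera is an equidistant fisheye: a pixel r from the principal point sees the ray r / f radians off the axis. A picture is of the moment at which its call begins: read the wrist's pose just before it. camera_model takes no time and is no camera call; for the wrist camera it gives the pose at the moment of the call.
- bot.job_done(): hands the job in; it is judged then, once.
The state is a dict: "clock": time; "joint_pos": joint angles; "joint_velocities": joint speeds; "joint_torque": joint torques, N m; "ee_pos": TCP position; "eef_rot": TCP orientation; "contact_force": force on the tool from outside, world axes, zero at the start; "ft_torque": the same for the moment, N m; "opening": finger opening in m; "grasp_force": force on a finger pad.
Only numpy, scipy, OpenCV 4.12 (cv2) and the standard library are available. Lean on these libraries where they do the work, as an engineer would, in place of code of your own. Each camera call takes 0.05 s, during which the arm holds its last target. There are 200 camera calls.

## Working session

There is one attempt and no reset: what is moved stays moved. The work goes in short steps, Python scripts to look and compute and a shell command to move; the robot and the scene stay as the last step left them, time stands still between calls to the robot, and variables do not carry over. Pictures are saved under pics/ and viewed, at most 10 in all, crops included, and the job is handed in when it is done.

```bash
mkdir -p pics; ls; python3 - <<'E'
from station import bot
import cv2
for n in("side","top","wrist"):
    cv2.imwrite(f"pics/{n}0.png",bot.snapshot(n))
s=bot.state();print(s["clock"],s["ee_pos"],s["eef_rot"],s["contact_force"],s["opening"])
a,b=cv2.imread("pics/side0.png"),cv2.imread("pics/top0.png")
cv2.imwrite("pics/v1.png",cv2.resize(a,(800,600)))
cv2.imwrite("pics/v2.png",cv2.resize(b,(800,600)))
for n in("side","top"):
    m=bot.camera_model(n);print(n,m)
E
```

```text
pics
0.15 [0.16366718 0.62827761 0.2327524 ] [ 1.27037387e-01  9.91897370e-01 -1.05099829e-03 -7.10327164e-05] [-0.25449845  0.73072047  0.94176311] 0.08530428931951829
side {'K': array([[351.22739733,   0.        , 258.85586348],
       [  0.        , 351.22739733, 193.41259029],
       [  0.        ,   0.        ,   1.        ]]), 'rvec': array([ 2.34654246, -0.52678963,  0.1977751 ]), 'tvec': array([-0.41828487,  0.3111893 ,  1.23359356])}
top {'K': array([[372.70187279,   0.        , 262.32229442],
       [  0.        , 372.70187279, 189.43405414],
       [  0.        ,   0.        ,   1.        ]]), 'rvec': array([ 2.05481097, -2.15919807,  0.24050305]), 'tvec': array([0.02914573, 0.53253302, 1.34267661])}
```

View pics/v1.png

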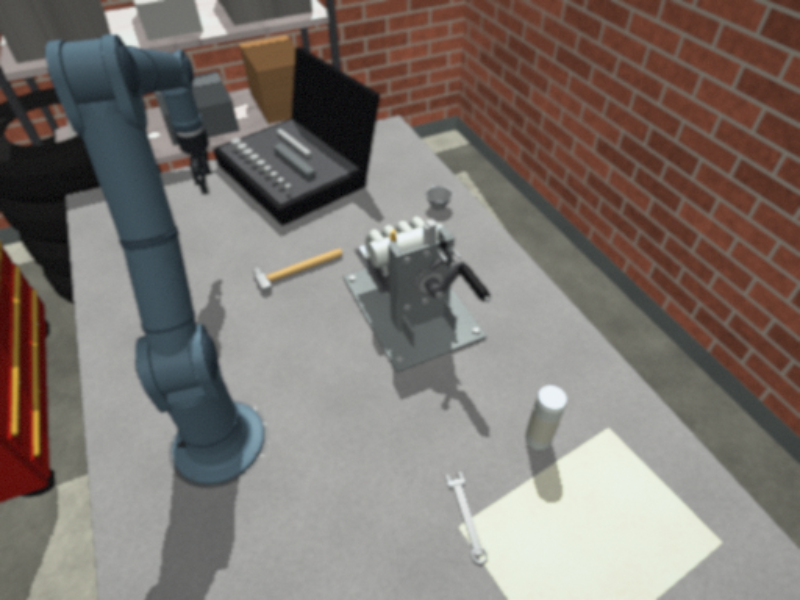

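View pics/v2.png

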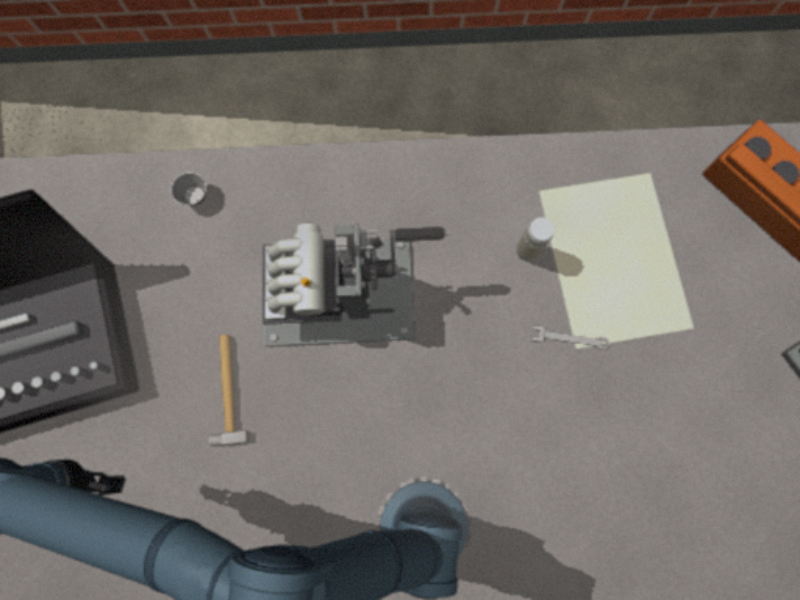

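```bash
python3 - <<'E'
import cv2,numpy as np
a,b=cv2.imread("pics/side0.png"),cv2.imread("pics/top0.png")
A=cv2.resize(a[130:240,215:320],None,fx=5.4,fy=5.4,interpolation=cv2.INTER_CUBIC)
B=cv2.resize(b[135:230,160:295],None,fx=5.8,fy=5.8,interpolation=cv2.INTER_CUBIC)
cv2.imwrite("pics/c1.png",A);cv2.imwrite("pics/c2.png",B);print(A.shape,B.shape)
E
```

```text
(594, 567, 3) (551, 783, 3)
```

View pics/c1.png

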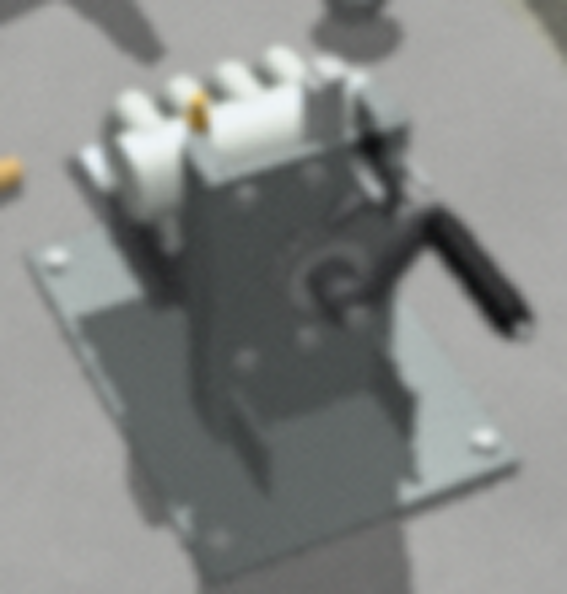

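View pics/c2.png

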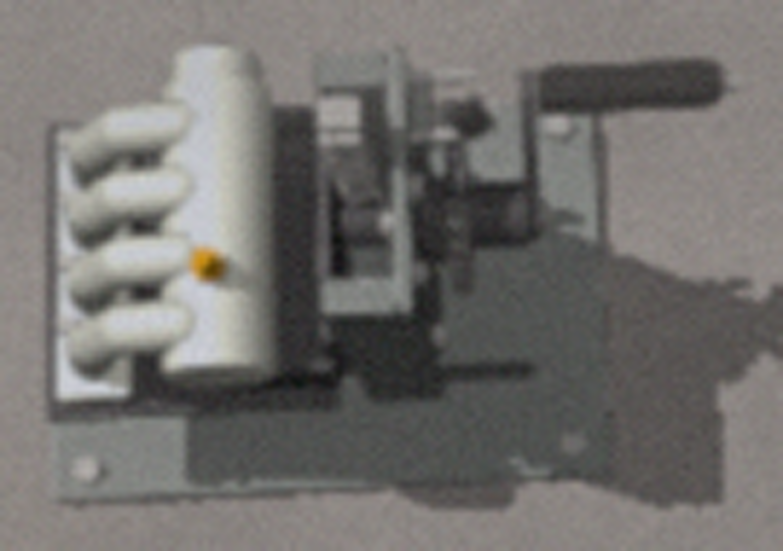

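```bash
cat > h.py <<'E'
import cv2,numpy as np
from station import bot
from scipy.spatial.transform import Rotation as R
def cam(n):
    m=bot.camera_model(n);Rm=cv2.Rodrigues(m["rvec"])[0];return m["K"],Rm,np.ravel(m["tvec"])
def ray(n,p):
    K,Rm,t=cam(n);d=Rm.T@np.linalg.solve(K,[p[0],p[1],1]);return -Rm.T@t,d/np.linalg.norm(d)
def plane(n,p,z):
    o,d=ray(n,p);return o+d*(z-o[2])/d[2]
def tri(ps,pt):
    o,d=ray("side",ps);q,e=ray("top",pt)
    s=np.linalg.lstsq(np.c_[d,-e],q-o,rcond=None)[0]
    a,b=o+d*s[0],q+e*s[1];return (a+b)/2,np.linalg.norm(a-b)
def proj(n,X):
    K,Rm,t=cam(n);u=K@(Rm@np.asarray(X)+t);return u[:2]/u[2]
S=lambda x,y:(215+(x+.5)/5.4-.5,130+(y+.5)/5.4-.5)
T=lambda x,y:(160+(x+.5)/5.8-.5,135+(y+.5)/5.8-.5)
E
python3 - <<'E'
from h import *
np.set_printoptions(precision=4,suppress=True)
for n,s,t in(("in",(432,218),(540,87)),("out",(520,323),(720,83)),("knob",(375,138),(470,115)),("hub",(335,287),(535,212))):
    print(n,*tri(S(*s),T(*t)))
for p in((55,500),(605,480),(600,112)): print("T",plane("top",T(*p),.012))
for p in((28,253),(205,580),(520,462)): print("S",plane("side",S(*p),.012))
for p in((315,55),(410,55),(315,310),(410,310)): print("chan",plane("top",T(*p),.28))
E
```

```text
in [0.6203 0.0308 0.2625] 0.005452117157987891
out [ 0.6221 -0.0721  0.2587] 0.000850519311500313
knob [0.5926 0.0682 0.3111] 9.382265423837076e-05
hub [0.5566 0.0378 0.2208] 0.009806586074622932
T [0.4389 0.3638 0.012 ]
T [0.4343 0.0016 0.012 ]
T [ 0.6883 -0.0078  0.012 ]
S [0.4391 0.3624 0.012 ]
S [ 0.4345 -0.0022  0.012 ]
S [ 0.692  -0.0052  0.012 ]
chan [0.6421 0.1547 0.28  ]
chan [0.6394 0.1017 0.28  ]
chan [0.4959 0.1578 0.28  ]
chan [0.4933 0.1062 0.28  ]
```

```bash
python3 -m handwheel '[{"claw":0,"dp":[0,0,-0.8],"roll":8.38},{"claw":0,"dp":[0,0,-0.8],"roll":8.38},{"claw":0,"dp":[0,0,-0.8],"roll":8.38},{"claw":0,"dp":[0,0,-0.8],"roll":8.38},{"claw":0,"dp":[0,0,-0.8],"roll":8.38}]' 30; python3 -m handwheel '[{"claw":0,"dp":[0,0,0],"roll":8.38},{"claw":0,"dp":[0,0,0],"roll":8.38},{"claw":0,"dp":[0,0,0],"roll":8.38},{"claw":0,"dp":[0,0,0],"roll":8.38},{"claw":0,"dp":[0,0,0],"roll":0}]'; python3 -c "
from station import bot
print(bot.state()['joint_pos'])"
```

```text
clock: 0.65
ee_pos: [0.1637, 0.6286, 0.435]
eef_rot: [0.476, 0.879, -0.0, 0.0]
contact_force: [0.3, 0.8, 0.1]
opening: 0.0125
grasp_force: 0.0
clock: 1.15
ee_pos: [0.1637, 0.6288, 0.4332]
eef_rot: [0.707, 0.707, -0.0, 0.0]
contact_force: [0.3, 0.5, 0.6]
opening: 0.0002
grasp_force: 0.0
[-1.56103369  0.29476282  0.24055019  1.31929966 -0.06912351  1.53681122
 -1.32811827]
```

```bash
R='x'; python3 -m handwheel '[{"claw":0,"dp":[-0.8,0.52,0],"roll":0},{"claw":0,"dp":[-0.8,0.52,0],"roll":0},{"claw":0,"dp":[-0.8,0.52,0],"roll":0},{"claw":0,"dp":[-0.8,0.52,0],"roll":0},{"claw":0,"dp":[-0.8,0.52,0],"roll":0}]'; python3 -m handwheel '[{"claw":0,"dp":[-0.8,0.52,0],"roll":0},{"claw":0,"dp":[-0.8,0.52,0],"roll":0},{"claw":0,"dp":[-0.8,0.52,0],"roll":0},{"claw":0,"dp":[-0.8,0.52,0],"roll":0},{"claw":0,"dp":[-0.8,0.52,0],"roll":0}]';python3 -m handwheel '[{"claw":0,"dp":[-0.8,0.52,0],"roll":0},{"claw":0,"dp":[-0.8,0.52,0],"roll":0},{"claw":0,"dp":[-0.8,0.52,0],"roll":0},{"claw":0,"dp":[-0.8,0.52,0],"roll":0},{"claw":0,"dp":[0,0,0],"roll":0}]'; python3 - <<'E'
from h import *
print(bot.state()['joint_pos'])
cv2.imwrite("pics/w1.png",cv2.resize(bot.snapshot("wrist"),(768,576)))
E
```

```text
clock: 1.65
ee_pos: [0.2946, 0.427, 0.4337]
eef_rot: [0.706, 0.708, -0.0, 0.0]
contact_force: [0.4, 1.2, 0.0]
opening: -0.0001
grasp_force: 0.0
clock: 2.15
ee_pos: [0.4244, 0.2269, 0.4338]
eef_rot: [0.706, 0.708, 0.0, -0.0]
contact_force: [0.2, 0.0, -0.3]
opening: 0.0
grasp_force: 0.0
clock: 2.65
ee_pos: [0.5299, 0.0596, 0.4343]
eef_rot: [0.711, 0.703, -0.001, 0.002]
contact_force: [-0.1, -0.5, -0.5]
opening: 0.0001
grasp_force: 0.0
[-0.99863549  0.03393376  0.84173821  1.62090377 -0.02090956  1.49645151
 -0.16756063]
```

View pics/w1.png

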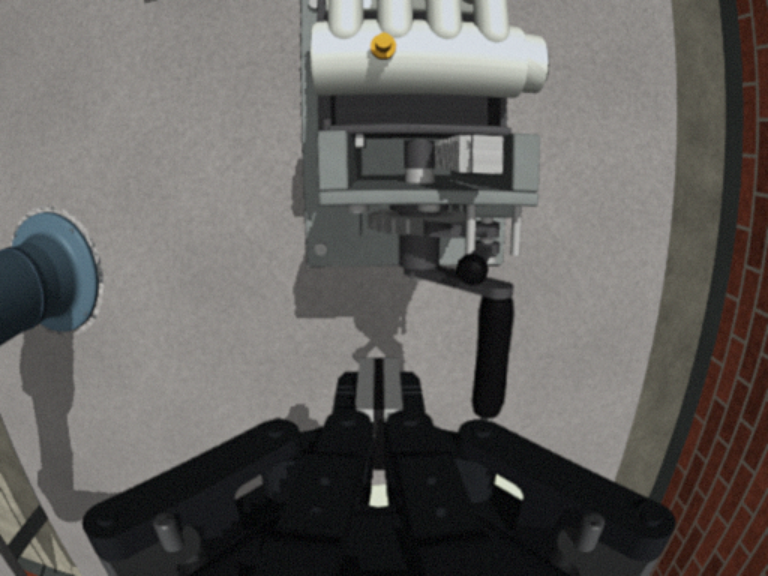

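```bash
cat >> h.py <<'E'
def wray(p):
    K,Rm,t=cam("wrist");v=np.array([(p[0]-K[0,2]),(p[1]-K[1,2])]);r=np.linalg.norm(v);th=r/K[0,0]
    d=np.r_[v/r*np.sin(th),np.cos(th)];return -Rm.T@t,Rm.T@d
def wplane(p,z):
    o,d=wray(p);return o+d*(z-o[2])/d[2]
def tri2(o,d,q,e):
    s=np.linalg.lstsq(np.c_[d,-e],q-o,rcond=None)[0];a,b=o+d*s[0],q+e*s[1];return (a+b)/2,np.linalg.norm(a-b)
E
python3 - <<'E'
from h import *
np.set_printoptions(precision=4,suppress=True)
W=lambda x,y:((x+.5)/1.5-.5,(y+.5)/1.5-.5)
print(wray((256,192))[0])
print("knob",wplane(W(472,268),.309))
for z in(.25,.255,.26):print(z,wplane(W(497,292),z),wplane(W(488,413),z))
for n,p,s,t in(("knob",(472,268),(375,138),(470,115)),("in",(497,292),(432,218),(540,87)),("out",(488,413),(520,323),(720,83))):
    print(n,tri2(*wray(W(*p)),*ray("side",S(*s))),tri2(*wray(W(*p)),*ray("top",T(*t))))
for p in((320,150),(540,150),(320,205),(538,205)):print("chan",wplane(W(*p),.28))
for p in((311,264),(500,264)):print("plate",wplane(W(*p),.012))
E
```

```text
[0.5291 0.1415 0.5743]
knob [0.5871 0.0749 0.309 ]
0.25 [0.6211 0.0408 0.25  ] [ 0.6237 -0.0698  0.25  ]
0.255 [0.6197 0.0424 0.255 ] [ 0.6223 -0.0666  0.255 ]
0.26 [0.6183 0.0439 0.26  ] [ 0.6208 -0.0633  0.26  ]
knob (array([0.5913, 0.0729, 0.3063]), np.float64(0.007500749273950414)) (array([0.5936, 0.0701, 0.2961]), np.float64(0.00772909273336064))
in (array([0.6222, 0.0407, 0.2512]), np.float64(0.002856204325941053)) (array([0.6329, 0.0311, 0.222 ]), np.float64(0.007546237809610493))
out (array([ 0.6241, -0.0682,  0.2534]), np.float64(0.0027420427699412432)) (array([ 0.6256, -0.073 ,  0.2455]), np.float64(0.001084685214427505))
chan [0.4913 0.1479 0.28  ]
chan [0.6388 0.1507 0.28  ]
chan [0.4904 0.1113 0.28  ]
chan [0.6388 0.1126 0.28  ]
plate [0.4406 0.0068 0.012 ]
plate [0.6901 0.0058 0.012 ]
```

```bash
python3 -m handwheel '[{"claw":0,"dp":[0.2,0,0.75],"roll":0},{"claw":0,"dp":[0,0,0.75],"roll":0},{"claw":0,"dp":[0,0,0.75],"roll":0},{"claw":0,"dp":[0,0,0],"roll":0},{"claw":0,"dp":[0,0.3,0],"roll":0}]'; python3 -m handwheel '[{"claw":0,"dp":[0,0.2,0],"roll":0},{"claw":0,"dp":[0,0.2,0],"roll":0},{"claw":0,"dp":[0,0.2,0],"roll":0},{"claw":0,"dp":[0,0.2,0],"roll":0},{"claw":0,"dp":[0,0,0],"roll":0}]'
```

```text
clock: 3.2
ee_pos: [0.5407, 0.0804, 0.321]
eef_rot: [0.706, 0.709, -0.001, -0.002]
contact_force: [0.5, -0.0, 1.0]
opening: 0.0002
grasp_force: 0.0
clock: 3.7
ee_pos: [0.5846, 0.0792, 0.3222]
eef_rot: [0.707, 0.707, 0.001, 0.001]
contact_force: [1.7, 0.4, 1.6]
opening: -0.0001
grasp_force: 0.9
```

```bash
python3 -m handwheel '[{"claw":0,"dp":[0,0.2,0],"roll":0},{"claw":0,"dp":[0,0.2,0],"roll":0},{"claw":0,"dp":[0,0.2,0],"roll":0},{"claw":0,"dp":[0,0.15,0],"roll":0},{"claw":0,"dp":[0,0,0],"roll":0}]'; python3 - <<'E'
from h import *
w=bot.snapshot("wrist");cv2.imwrite("pics/w2.png",np.hstack([cv2.resize(w[60:260,180:400],(660,600))]))
E
```

```text
clock: 4.2
ee_pos: [0.6241, 0.0789, 0.3257]
eef_rot: [0.707, 0.707, 0.004, 0.003]
contact_force: [2.3, 0.1, 9.9]
opening: 0.0001
grasp_force: 5.0
```

View pics/w2.png

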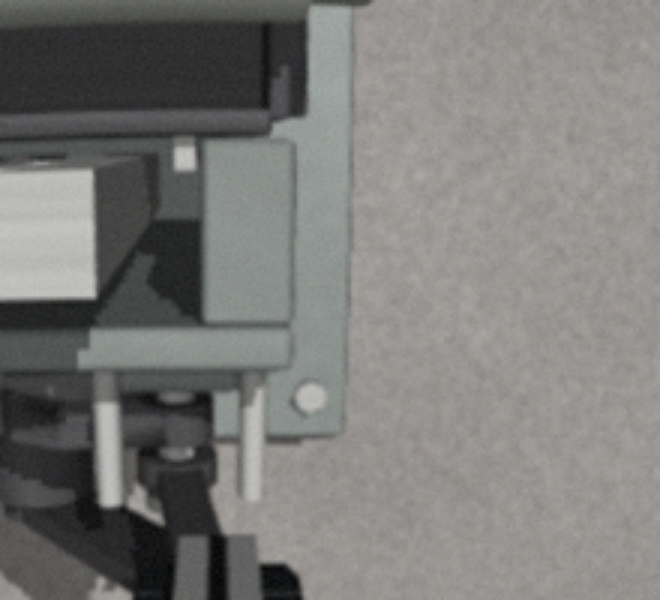

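```bash
python3 -m handwheel '[{"claw":0,"dp":[0,-0.4,0],"roll":0},{"claw":0,"dp":[0,0,-0.8],"roll":0},{"claw":0,"dp":[0,0,-0.8],"roll":0},{"claw":0,"dp":[0,0,-0.6],"roll":0},{"claw":0,"dp":[0,0,0],"roll":0}]'; python3 - <<'E'
from h import *
w=bot.snapshot("wrist");w=w[60:260,180:400];cv2.imwrite("pics/w3.png",cv2.resize(w,(660,600)))
E
```

```text
clock: 4.75
ee_pos: [0.6024, 0.0782, 0.4368]
eef_rot: [0.707, 0.707, 0.004, 0.002]
contact_force: [-0.9, 0.4, -0.4]
opening: 0.0001
grasp_force: 0.0
```

View pics/w3.png

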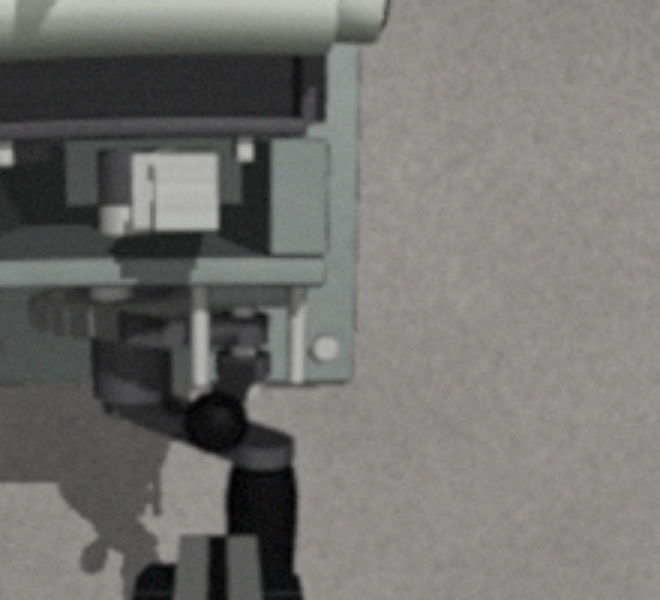

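```bash
python3 - <<'E'
from h import *
np.set_printoptions(precision=4,suppress=True)
p=(180+215/3,60+420/3)
print(wplane(p,.309),wplane(p,.314))
for q in((265,450),(262,470)):print(wplane((180+q[0]/3,60+q[1]/3),.256))
for q in((200,262),(325,262)):print(wplane((180+q[0]/3,60+q[1]/3),.28))
E
```

```text
[0.6016 0.069  0.309 ] [0.6016 0.0707 0.314 ]
[0.6207 0.0397 0.256 ]
[0.6197 0.0315 0.256 ]
[0.5967 0.1147 0.28  ]
[0.6384 0.1149 0.28  ]
```

```bash
python3 - <<'E'
from h import *
np.set_printoptions(precision=4,suppress=True)
o2=np.array([.624,.1515,.466])
for a,b in(((110,505),(200,385)),((250,500),(297,383)),((97,375),(195,292)),((312,397),(325,348))):
    o,d=wray((180+b[0]/3,60+b[1]/3));_,e=wray((180+a[0]/3,60+a[1]/3))
    print(tri2(o,d,o2,e))
b=cv2.imread("pics/top0.png");bot
t=bot.snapshot("top");s=bot.snapshot("side")
cv2.imwrite("pics/v5.png",np.hstack([cv2.resize(s[130:210,265:325],(420,560),interpolation=2),cv2.resize(t[135:185,215:250],(380,560),interpolation=2)]))
E
```

```text
(array([0.5981, 0.069 , 0.2733]), np.float64(0.004272414856163677))
(array([0.6312, 0.0724, 0.2801]), np.float64(0.0028056935995516958))
(array([0.5965, 0.1014, 0.2736]), np.float64(0.005101434413481282))
(array([0.6673, 0.037 , 0.0799]), np.float64(0.003972034545523031))
```

View pics/v5.png

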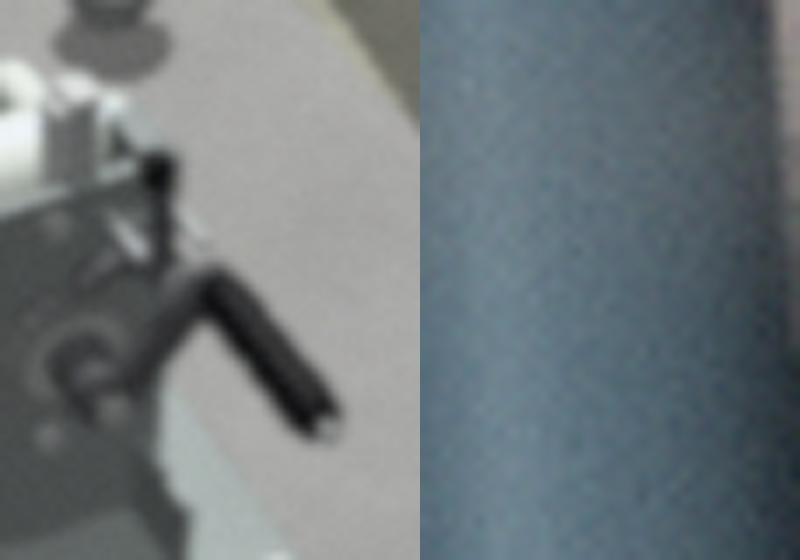

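```bash
python3 - <<'E'
from h import *
np.set_printoptions(precision=4,suppress=True)
T0=bot.state()["ee_pos"];print(T0)
for q in((175,536),(217,536),(260,536)):
    p=(180+q[0]/3,60+q[1]/3)
    for z in(0,-.025):print(q,z,wplane(p,T0[2]+z)-T0)
for z in(0,-.025):
  for dx in(-.0145,.0145):
   print("side",z,dx,proj("side",T0+[dx,0,z]))
for k in((.5926,.0682,.309),(.602,.07,.314),(.63,.07,.31)):print(proj("side",k))
E
```

```text
[0.5998 0.0788 0.4306]
(175, 536) 0 [-0.0072  0.0102  0.    ]
(175, 536) -0.025 [-0.0085 -0.0018 -0.025 ]
(217, 536) 0 [0.0001 0.0102 0.    ]
(217, 536) -0.025 [ 0.0001 -0.0017 -0.025 ]
(260, 536) 0 [0.0076 0.0102 0.    ]
(260, 536) -0.025 [ 0.0089 -0.0018 -0.025 ]
side 0 -0.0145 [282.2031 125.6914]
side 0 0.0145 [290.1156 123.3585]
side -0.025 -0.0145 [281.8777 131.95  ]
side -0.025 0.0145 [289.6672 129.6095]
[283.9984 155.5962]
[286.2209 153.4191]
[293.2313 152.0193]
```

```bash
python3 -m handwheel '[{"claw":0,"dp":[-0.3,-0.9,0],"roll":0},{"claw":0,"dp":[0,0,0.8],"roll":0},{"claw":0,"dp":[0,0,0.8],"roll":0},{"claw":0,"dp":[0,0,0.8],"roll":0},{"claw":0,"dp":[0,0,0.1],"roll":0}]'; python3 -m handwheel '[{"claw":0,"dp":[0,0.1,0],"roll":0},{"claw":0,"dp":[0,0.2,0],"roll":0},{"claw":0,"dp":[0,0.2,0],"roll":0},{"claw":0,"dp":[0,0.2,0],"roll":0},{"claw":0,"dp":[0,0.2,0],"roll":0}]';  python3 -m handwheel '[{"claw":0,"dp":[0,0.1,0],"roll":0},{"claw":0,"dp":[0,0.1,0],"roll":0},{"claw":0,"dp":[0,0,0],"roll":0}]'; python3 - <<'E'
from h import *
s=bot.snapshot("side");w=bot.snapshot("wrist")
cv2.imwrite("pics/v6.png",np.hstack([cv2.resize(s[110:210,255:325],(420,600),interpolation=2),cv2.resize(w[160:260,200:260],(360,600),interpolation=2)]))
E
```

```text
clock: 5.4
ee_pos: [0.5496, 0.0638, 0.2993]
eef_rot: [0.707, 0.707, -0.006, -0.004]
contact_force: [-0.2, 0.6, -1.1]
opening: -0.0001
grasp_force: 0.0
clock: 5.9
ee_pos: [0.602, 0.064, 0.3078]
eef_rot: [0.707, 0.707, 0.001, 0.001]
contact_force: [-1.7, 1.3, 2.0]
opening: 0.0002
grasp_force: 1.1
clock: 6.2
ee_pos: [0.6109, 0.0638, 0.3062]
eef_rot: [0.707, 0.707, 0.0, 0.0]
contact_force: [-0.4, 0.8, 0.3]
opening: -0.0002
grasp_force: 0.0
```

View pics/v6.png

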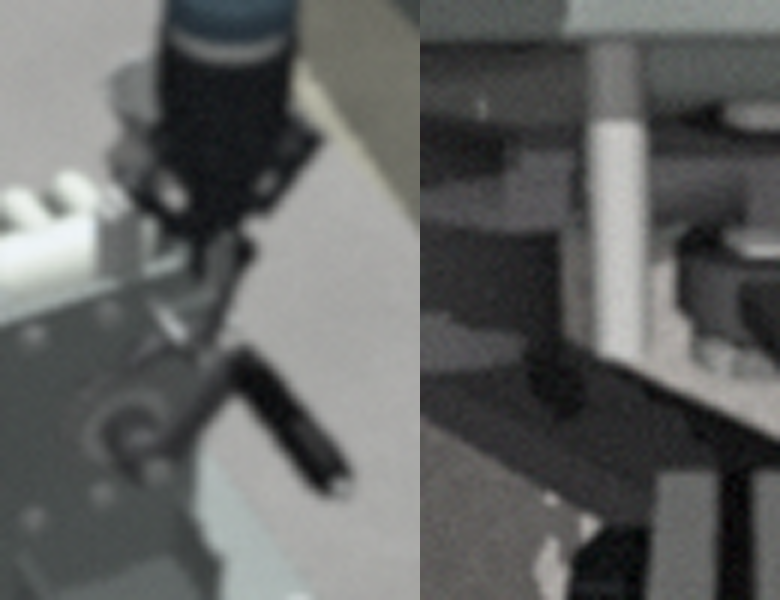

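```bash
for i in 1; do python3 -m handwheel '[{"claw":0,"dp":[0,0.1,0],"roll":0},{"claw":0,"dp":[0,0.1,0],"roll":0},{"claw":0,"dp":[0,0,0],"roll":0}]';python3 -m handwheel '[{"claw":0,"dp":[0,0.1,0],"roll":0},{"claw":0,"dp":[0,0.06,0],"roll":0},{"claw":0,"dp":[0,0,0],"roll":0}]'; done
```

```text
clock: 6.6
ee_pos: [0.6202, 0.064, 0.3058]
eef_rot: [0.707, 0.707, -0.0, -0.0]
contact_force: [-0.8, 0.7, -0.3]
opening: 0.0
grasp_force: 0.4
clock: 6.9
ee_pos: [0.6286, 0.064, 0.3063]
eef_rot: [0.707, 0.707, -0.0, 0.0]
contact_force: [-1.7, 0.2, -0.1]
opening: -0.0002
grasp_force: 0.5
```

```bash
for i in 1; do python3 -m handwheel '[{"claw":0,"dp":[0,0.1,0],"roll":0},{"claw":0,"dp":[0,0,0],"roll":0},{"claw":0,"dp":[0,0,0],"roll":0}]';python3 -m handwheel '[{"claw":0,"dp":[0,0.1,0],"roll":0},{"claw":0,"dp":[0,0,0],"roll":0},{"claw":0,"dp":[0,0,0],"roll":0}]'; done; python3 - <<'E'
from h import *
cv2.imwrite("pics/s7.png",bot.snapshot("side"))
E
```

```text
clock: 7.2
ee_pos: [0.6339, 0.0639, 0.3067]
eef_rot: [0.707, 0.707, 0.001, 0.001]
contact_force: [-0.2, 0.8, 1.0]
opening: 0.0001
grasp_force: 0.2
clock: 7.5
ee_pos: [0.6361, 0.0637, 0.3064]
eef_rot: [0.707, 0.707, -0.002, -0.002]
contact_force: [-7.6, -0.4, 4.9]
opening: -0.0004
grasp_force: 3.8
```

```bash
python3 -m handwheel '[{"claw":0,"dp":[0,-0.4,0],"roll":0},{"claw":0,"dp":[0,0,-0.9],"roll":0},{"claw":0,"dp":[0,0,-0.9],"roll":0},{"claw":0.9,"dp":[-0.8,0,-0.4],"roll":0},{"claw":0.9,"dp":[-0.88,0.1,0],"roll":0}]'; python3 -m handwheel '[{"claw":0.9,"dp":[0,0,0],"roll":0},{"claw":0.9,"dp":[0,0,0],"roll":0}]';  python3 - <<'E'
from h import *
w=bot.snapshot("wrist");s=bot.snapshot("side");print(bot.state()["joint_pos"])
cv2.imwrite("pics/v8.png",np.hstack([cv2.resize(s[110:210,255:325],(315,450),interpolation=2),cv2.resize(w[40:240,130:345],(484,450))]))
E
```

```text
clock: 8.05
ee_pos: [0.6261, -0.0185, 0.4215]
eef_rot: [0.705, 0.709, 0.004, 0.003]
contact_force: [1.4, -1.1, 0.1]
opening: 0.0282
grasp_force: 0.0
clock: 8.25
ee_pos: [0.6236, -0.0228, 0.4172]
eef_rot: [0.709, 0.705, 0.001, 0.001]
contact_force: [0.2, 1.1, 0.1]
opening: 0.0579
grasp_force: 0.0
[-0.71943731  0.31373492  0.89307751  1.44243161 -0.24430262  1.50039695
  0.16774689]
```

View pics/v8.png

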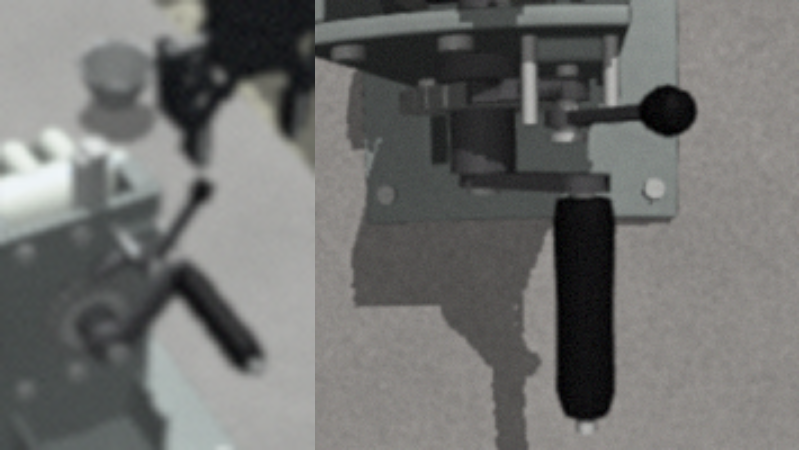

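```bash
python3 - <<'E'
from h import *
np.set_printoptions(precision=4,suppress=True)
P=lambda x,y:(130+(x-315)/2.25,40+y/2.25)
for q in((585,200),(585,415)):
  for z in(.252,.258):print(wplane(P(*q),z))
print("knob",wplane(P(668,110),.303))
print(tri2(*wray(P(668,110)),*ray("side",(255+203/4.5,110+187/4.5))))
print(tri2(*wray(P(585,415)),*ray("side",(255+254/4.5,110+360/4.5))))
E
```

```text
[0.6215 0.0353 0.252 ]
[0.6215 0.0357 0.258 ]
[ 0.6214 -0.0694  0.252 ]
[ 0.6215 -0.0669  0.258 ]
knob [0.6527 0.0738 0.303 ]
(array([0.6559, 0.0723, 0.3008]), np.float64(0.00666912551888178))
(array([ 0.6237, -0.0702,  0.2531]), np.float64(0.005011587261426257))
```

```bash
python3 -m handwheel '[{"claw":0.9,"dp":[0,-0.04,0.8],"roll":0},{"claw":0.9,"dp":[0,0,0.8],"roll":0},{"claw":0.9,"dp":[0,0,0.8],"roll":0},{"claw":0.9,"dp":[0,0,0.5],"roll":0},{"claw":0.9,"dp":[0,0,0.2],"roll":0}]' 60; python3 -m handwheel '[{"claw":0.2,"dp":[0,0,0],"roll":0},{"claw":0.1,"dp":[0,0,0],"roll":0},{"claw":0.1,"dp":[0,0,0],"roll":0},{"claw":0.1,"dp":[0,0,0],"roll":0},{"claw":0.1,"dp":[0,0,0],"roll":0}]' 60
```

```text
clock: 8.85
ee_pos: [0.6192, -0.0171, 0.2572]
eef_rot: [0.706, 0.708, -0.002, -0.002]
contact_force: [-0.1, 0.2, 0.1]
opening: 0.0768
grasp_force: 0.0
clock: 9.35
ee_pos: [0.6219, -0.0202, 0.2635]
eef_rot: [0.707, 0.707, 0.001, 0.0]
contact_force: [-1.6, 0.4, 5.7]
opening: 0.0197
grasp_force: 51.9
```

```bash
python3 -m handwheel '[{"claw":0.7,"dp":[0,0,0],"roll":0},{"claw":0.7,"dp":[0,0,0],"roll":0},{"claw":0.7,"dp":[0,0,0.15],"roll":0},{"claw":0.7,"dp":[0,0,0.15],"roll":0},{"claw":0.7,"dp":[0,0,0],"roll":0}]' 60; python3 -m handwheel '[{"claw":0.1,"dp":[0,0,0],"roll":0},{"claw":0.1,"dp":[0,0,0],"roll":0},{"claw":0.1,"dp":[0,0,0],"roll":0},{"claw":0.1,"dp":[0,0,0],"roll":0},{"claw":0.1,"dp":[0,0,0],"roll":0}]' 60;python3 - <<'E'
from h import *
cv2.imwrite("pics/w9.png",bot.snapshot("wrist"));cv2.imwrite("pics/s9.png",bot.snapshot("side"))
E
```

```text
clock: 9.85
ee_pos: [0.6198, -0.0198, 0.2441]
eef_rot: [0.707, 0.707, -0.001, -0.001]
contact_force: [0.1, 0.4, -0.3]
opening: 0.0599
grasp_force: 0.0
clock: 10.35
ee_pos: [0.6215, -0.0202, 0.2467]
eef_rot: [0.707, 0.707, 0.0, 0.0]
contact_force: [0.3, 0.8, 1.2]
opening: 0.0258
grasp_force: 59.0
```

```bash
python3 -m handwheel '[{"claw":0.7,"dp":[0,0,0],"roll":0},{"claw":0.7,"dp":[0,0,0],"roll":0},{"claw":0.7,"dp":[0,0,0.16],"roll":0},{"claw":0.1,"dp":[0,0,0],"roll":0},{"claw":0.1,"dp":[0,0,0],"roll":0}]' 60; python3 -m handwheel '[{"claw":0.1,"dp":[0,0,0],"roll":0},{"claw":0.1,"dp":[0,0,0],"roll":0},{"claw":0.1,"dp":[0,0,0],"roll":0}]' 60;python3 - <<'E'
from h import *
w=bot.snapshot("wrist");s=bot.snapshot("side")
cv2.imwrite("pics/v10.png",np.hstack([cv2.resize(s[110:210,255:325],(315,450),interpolation=2),cv2.resize(w[40:240,130:345],(484,450))]))
E
```

```text
clock: 10.95
ee_pos: [0.6207, -0.02, 0.2377]
eef_rot: [0.707, 0.707, -0.001, -0.0]
contact_force: [0.0, 0.2, -0.0]
opening: 0.0316
grasp_force: 0.0
clock: 11.25
ee_pos: [0.6212, -0.0201, 0.2382]
eef_rot: [0.707, 0.707, 0.0, 0.0]
contact_force: [1.5, -0.3, -1.7]
opening: 0.0262
grasp_force: 59.0
```

```bash
python3 -m handwheel '[{"claw":0.1,"dp":[0,-0.03,-0.026],"roll":0},{"claw":0.1,"dp":[0,-0.03,-0.026],"roll":0},{"claw":0.1,"dp":[0,-0.03,-0.026],"roll":0},{"claw":0.1,"dp":[0,0,0],"roll":0},{"claw":0.1,"dp":[0,0,0],"roll":0}]' 80;python3 - <<'E'
from h import *
w=bot.snapshot("wrist");s=bot.snapshot("side")
cv2.imwrite("pics/w11.png",w);cv2.imwrite("pics/s11.png",s)
a=cv2.imread("pics/s9.png");d=cv2.absdiff(a,s).max(2);ys,xs=np.where(d>40);print(len(xs),xs.min() if len(xs) else 0,xs.max() if len(xs) else 0,ys.min() if len(xs) else 0,ys.max() if len(xs) else 0)
a=cv2.imread("pics/w9.png");d=cv2.absdiff(a,w).max(2);print((d>40).sum())
E
```

```text
clock: 11.85
ee_pos: [0.6167, -0.02, 0.242]
eef_rot: [0.707, 0.707, 0.0, 0.0]
contact_force: [5.6, -0.2, -6.7]
opening: 0.0262
grasp_force: 79.0
757 96 330 53 350
14157
```

```bash
python3 -m handwheel '[{"claw":0.1,"dp":[0,-0.032,-0.026],"roll":0},{"claw":0.1,"dp":[0,-0.032,-0.026],"roll":0},{"claw":0.1,"dp":[0,0,0],"roll":0},{"claw":0.1,"dp":[0,0,0],"roll":0},{"claw":0.1,"dp":[0,0,0],"roll":0}]' 80
```

```text
clock: 12.45
ee_pos: [0.6129, -0.02, 0.2446]
eef_rot: [0.707, 0.707, -0.0, -0.001]
contact_force: [2.9, -0.0, -7.4]
opening: 0.0257
grasp_force: 79.1
```

```bash
cat > arc.py <<'E'
import sys;from h import *
c=np.array([float(sys.argv[1]),float(sys.argv[2])]);st=float(sys.argv[3]);n=int(sys.argv[4])
s=bot.state();p=s["ee_pos"][[0,2]];v=p-c;a=np.arctan2(v[0],v[1])%(2*np.pi);f=s["contact_force"]
print("alpha %.3f r %.4f y %.4f Ftan %.1f Frad %.1f"%(a,np.hypot(*v),s["ee_pos"][1],f[0]*np.cos(a)-f[2]*np.sin(a),f[0]*np.sin(a)+f[2]*np.cos(a)))
for i in range(n):
    a+=st;t=c+.085*np.array([np.sin(a),np.cos(a)]);d=(t-p)*20;p=t;print("[0,%.2f,%.2f]"%(d[0],-d[1]))
E
python3 arc.py .5666 .1733 .08 5
```

```text
alpha 0.576 r 0.0851 y -0.0200 Ftan 6.4 Frad -4.6
[0,0.11,0.08]
[0,0.10,0.09]
[0,0.10,0.10]
[0,0.09,0.10]
[0,0.08,0.11]
```

```bash
python3 -m handwheel '[{"claw":0.1,"dp":[0,0.11,0.08],"roll":0},{"claw":0.1,"dp":[0,0.10,0.09],"roll":0},{"claw":0.1,"dp":[0,0.10,0.10],"roll":0},{"claw":0.1,"dp":[0,0.09,0.10],"roll":0},{"claw":0.1,"dp":[0,0.08,0.11],"roll":0}]'; python3 arc.py .5666 .1733 .1 10
```

```text
clock: 12.95
ee_pos: [0.6375, -0.02, 0.2199]
eef_rot: [0.707, 0.707, -0.001, -0.0]
contact_force: [1.6, -0.2, -7.1]
opening: 0.0258
grasp_force: 79.3
alpha 0.989 r 0.0848 y -0.0200 Ftan 6.8 Frad -2.5
[0,0.09,0.14]
[0,0.07,0.15]
[0,0.06,0.16]
[0,0.04,0.17]
[0,0.02,0.17]
[0,0.01,0.17]
[0,-0.01,0.17]
[0,-0.03,0.17]
[0,-0.04,0.16]
[0,-0.06,0.16]
```

```bash
python3 -m handwheel '[{"claw":0.1,"dp":[0,0.09,0.14],"roll":0},{"claw":0.1,"dp":[0,0.07,0.15],"roll":0},{"claw":0.1,"dp":[0,0.06,0.16],"roll":0},{"claw":0.1,"dp":[0,0.04,0.17],"roll":0},{"claw":0.1,"dp":[0,0.02,0.17],"roll":0}]'; python3 -m handwheel '[{"claw":0.1,"dp":[0,0.01,0.17],"roll":0},{"claw":0.1,"dp":[0,-0.01,0.17],"roll":0},{"claw":0.1,"dp":[0,-0.03,0.17],"roll":0},{"claw":0.1,"dp":[0,-0.04,0.16],"roll":0},{"claw":0.1,"dp":[0,-0.06,0.16],"roll":0}]'; python3 arc.py .5666 .1733 .1 10
```

```text
clock: 13.45
ee_pos: [0.6509, -0.02, 0.1802]
eef_rot: [0.707, 0.707, -0.001, -0.001]
contact_force: [-0.7, 1.2, -7.5]
opening: 0.0259
grasp_force: 79.3
clock: 13.95
ee_pos: [0.6438, -0.02, 0.139]
eef_rot: [0.707, 0.707, -0.001, -0.001]
contact_force: [-4.5, 0.3, -4.8]
opening: 0.0257
grasp_force: 79.4
alpha 1.989 r 0.0845 y -0.0200 Ftan 6.2 Frad -2.2
[0,-0.07,0.16]
[0,-0.09,0.14]
[0,-0.11,0.13]
[0,-0.12,0.12]
[0,-0.13,0.11]
[0,-0.14,0.10]
[0,-0.15,0.08]
[0,-0.16,0.07]
[0,-0.16,0.05]
[0,-0.17,0.03]
```

```bash
python3 -m handwheel '[{"claw":0.1,"dp":[0,-0.07,0.16],"roll":0},{"claw":0.1,"dp":[0,-0.09,0.14],"roll":0},{"claw":0.1,"dp":[0,-0.11,0.13],"roll":0},{"claw":0.1,"dp":[0,-0.12,0.12],"roll":0},{"claw":0.1,"dp":[0,-0.13,0.11],"roll":0}]'; python3 -m handwheel '[{"claw":0.1,"dp":[0,-0.14,0.10],"roll":0},{"claw":0.1,"dp":[0,-0.15,0.08],"roll":0},{"claw":0.1,"dp":[0,-0.16,0.07],"roll":0},{"claw":0.1,"dp":[0,-0.16,0.05],"roll":0},{"claw":0.1,"dp":[0,-0.17,0.03],"roll":0}]'; python3 arc.py .5666 .1733 .08 10
```

```text
clock: 14.45
ee_pos: [0.6184, -0.0201, 0.1065]
eef_rot: [0.707, 0.707, 0.0, -0.0]
contact_force: [-3.8, 0.7, -4.4]
opening: 0.0261
grasp_force: 79.6
clock: 14.95
ee_pos: [0.5786, -0.0201, 0.0896]
eef_rot: [0.707, 0.707, -0.001, -0.0]
contact_force: [-5.3, 0.6, -7.4]
opening: 0.026
grasp_force: 79.3
alpha 3.000 r 0.0845 y -0.0201 Ftan 6.3 Frad 6.5
[0,-0.13,0.02]
[0,-0.14,0.00]
[0,-0.14,-0.01]
[0,-0.13,-0.02]
[0,-0.13,-0.03]
[0,-0.13,-0.04]
[0,-0.13,-0.05]
[0,-0.12,-0.06]
[0,-0.12,-0.07]
[0,-0.11,-0.08]
```

```bash
python3 -m handwheel '[{"claw":0.1,"dp":[0,-0.13,0.03],"roll":0},{"claw":0.1,"dp":[0,-0.14,0.01],"roll":0},{"claw":0.1,"dp":[0,-0.14,-0.01],"roll":0},{"claw":0.1,"dp":[0,-0.13,-0.02],"roll":0},{"claw":0.1,"dp":[0,-0.13,-0.03],"roll":0}]'; python3 -m handwheel '[{"claw":0.1,"dp":[0,-0.13,-0.04],"roll":0},{"claw":0.1,"dp":[0,-0.13,-0.05],"roll":0},{"claw":0.1,"dp":[0,-0.12,-0.06],"roll":0},{"claw":0.1,"dp":[0,-0.12,-0.07],"roll":0},{"claw":0.1,"dp":[0,0,0],"roll":0}]'; python3 arc.py .5666 .1728 .05 10
```

```text
clock: 15.45
ee_pos: [0.5448, -0.0201, 0.0914]
eef_rot: [0.707, 0.707, -0.001, -0.001]
contact_force: [-6.2, 0.5, -2.8]
opening: 0.0257
grasp_force: 79.6
clock: 15.95
ee_pos: [0.519, -0.0202, 0.1029]
eef_rot: [0.707, 0.707, -0.001, -0.002]
contact_force: [-8.3, 0.9, -1.1]
opening: 0.0261
grasp_force: 80.0
alpha 3.740 r 0.0846 y -0.0202 Ftan 6.3 Frad 5.5
[0,-0.07,-0.04]
[0,-0.07,-0.05]
[0,-0.06,-0.06]
[0,-0.06,-0.06]
[0,-0.06,-0.06]
[0,-0.05,-0.07]
[0,-0.05,-0.07]
[0,-0.05,-0.07]
[0,-0.04,-0.07]
[0,-0.04,-0.07]
```

```bash
cat > chk.py <<'E'
import sys;from h import *
s=bot.state();v=s["ee_pos"][[0,2]]-[.5666,.1728];a=np.arctan2(v[0],v[1]);f=s["contact_force"]
F=f[0]*np.cos(a)-f[2]*np.sin(a);print("alpha %.3f F %.1f"%(a%(2*np.pi),F));sys.exit(F<3.8)
E
H=">/dev/null"
python3 -m handwheel '[{"claw":0.1,"dp":[0,-0.06,-0.04],"roll":0},{"claw":0.1,"dp":[0,-0.06,-0.04],"roll":0}]' >/dev/null && python3 chk.py && python3 -m handwheel '[{"claw":0.1,"dp":[0,-0.05,-0.05],"roll":0},{"claw":0.1,"dp":[0,-0.05,-0.05],"roll":0}]' >/dev/null && python3 chk.py && python3 -m handwheel '[{"claw":0.1,"dp":[0,-0.05,-0.05],"roll":0},{"claw":0.1,"dp":[0,-0.05,-0.05],"roll":0}]' >/dev/null && python3 chk.py && python3 -m handwheel '[{"claw":0.1,"dp":[0,-0.04,-0.06],"roll":0},{"claw":0.1,"dp":[0,-0.04,-0.06],"roll":0}]' >/dev/null && python3 chk.py
python3 arc.py .5666 .1728 .04 12
```

```text
alpha 3.816 F 4.0
alpha 3.816 r 0.0846 y -0.0202 Ftan 4.0 Frad 5.0
[0,-0.06,-0.04]
[0,-0.05,-0.05]
[0,-0.05,-0.05]
[0,-0.05,-0.05]
[0,-0.04,-0.05]
[0,-0.04,-0.05]
[0,-0.04,-0.05]
[0,-0.04,-0.06]
[0,-0.04,-0.06]
[0,-0.03,-0.06]
[0,-0.03,-0.06]
[0,-0.03,-0.06]False
```

```bash
sed -i 's/sys.exit(F<3.8)/sys.exit(int(F<3.2))/' chk.py
python3 -m handwheel '[{"claw":0.1,"dp":[0,0,0],"roll":0}]' >/dev/null; python3 chk.py && python3 -m handwheel '[{"claw":0.1,"dp":[0,-0.06,-0.04],"roll":0},{"claw":0.1,"dp":[0,-0.05,-0.05],"roll":0}]' >/dev/null && python3 chk.py && python3 -m handwheel '[{"claw":0.1,"dp":[0,-0.05,-0.05],"roll":0},{"claw":0.1,"dp":[0,-0.05,-0.05],"roll":0}]' >/dev/null && python3 chk.py && python3 -m handwheel '[{"claw":0.1,"dp":[0,-0.04,-0.05],"roll":0},{"claw":0.1,"dp":[0,-0.04,-0.05],"roll":0}]' >/dev/null && python3 chk.py && python3 -m handwheel '[{"claw":0.1,"dp":[0,-0.04,-0.05],"roll":0},{"claw":0.1,"dp":[0,-0.04,-0.06],"roll":0}]' >/dev/null && python3 chk.py
python3 arc.py .5666 .1728 .04 12
```

```text
alpha 3.820 F 6.6
alpha 3.899 F 3.6
alpha 3.984 F 5.1
alpha 4.061 F 3.7
alpha 4.141 F 3.8
alpha 4.141 r 0.0848 y -0.0202 Ftan 3.8 Frad 6.4
[0,-0.04,-0.06]
[0,-0.03,-0.06]
[0,-0.03,-0.06]
[0,-0.03,-0.06]
[0,-0.03,-0.06]
[0,-0.02,-0.06]
[0,-0.02,-0.06]
[0,-0.02,-0.07]
[0,-0.02,-0.07]
[0,-0.01,-0.07]
[0,-0.01,-0.07]
[0,-0.01,-0.07]
```

```bash
sed -i 's/F<3.2/F<2.6/' chk.py
python3 -m handwheel '[{"claw":0.1,"dp":[0,-0.04,-0.06],"roll":0},{"claw":0.1,"dp":[0,-0.03,-0.06],"roll":0}]' >/dev/null; python3 chk.py && python3 -m handwheel '[{"claw":0.1,"dp":[0,-0.03,-0.06],"roll":0},{"claw":0.1,"dp":[0,-0.03,-0.06],"roll":0}]' >/dev/null && python3 chk.py && python3 -m handwheel '[{"claw":0.1,"dp":[0,-0.03,-0.06],"roll":0},{"claw":0.1,"dp":[0,-0.02,-0.06],"roll":0}]' >/dev/null && python3 chk.py && python3 -m handwheel '[{"claw":0.1,"dp":[0,-0.02,-0.06],"roll":0},{"claw":0.1,"dp":[0,-0.02,-0.07],"roll":0}]' >/dev/null && python3 chk.py && python3 -m handwheel '[{"claw":0.1,"dp":[0,-0.02,-0.07],"roll":0},{"claw":0.1,"dp":[0,-0.01,-0.07],"roll":0}]' >/dev/null && python3 chk.py
python3 arc.py .5666 .1728 .04 12
```

```text
alpha 4.224 F 4.8
alpha 4.303 F 3.9
alpha 4.380 F 3.3
alpha 4.460 F 3.5
alpha 4.546 F 4.0
alpha 4.546 r 0.0852 y -0.0202 Ftan 4.0 Frad 9.1
[0,-0.01,-0.07]
[0,-0.01,-0.07]
[0,-0.00,-0.07]
[0,-0.00,-0.07]
[0,0.00,-0.07]
[0,0.00,-0.07]
[0,0.01,-0.07]
[0,0.01,-0.07]
[0,0.01,-0.07]
[0,0.01,-0.07]
[0,0.02,-0.07]
[0,0.02,-0.07]
```

```bash

python3 -m handwheel '[{"claw":0.1,"dp":[0,-0.03,-0.07],"roll":0},{"claw":0.1,"dp":[0,-0.02,-0.07],"roll":0}]' >/dev/null; python3 chk.py && python3 -m handwheel '[{"claw":0.1,"dp":[0,-0.01,-0.07],"roll":0},{"claw":0.1,"dp":[0,0,-0.07],"roll":0}]' >/dev/null && python3 chk.py && python3 -m handwheel '[{"claw":0.1,"dp":[0,0,-0.07],"roll":0},{"claw":0.1,"dp":[0,0,-0.07],"roll":0}]' >/dev/null && python3 chk.py && python3 -m handwheel '[{"claw":0.1,"dp":[0,0.01,-0.07],"roll":0},{"claw":0.1,"dp":[0,0.01,-0.07],"roll":0}]' >/dev/null && python3 chk.py && python3 -m handwheel '[{"claw":0.1,"dp":[0,0.01,-0.07],"roll":0},{"claw":0.1,"dp":[0,0.02,-0.07],"roll":0}]' >/dev/null && python3 chk.py
python3 arc.py .565 .1728 .04 12
```

```text
alpha 4.636 F 3.5
alpha 4.721 F 3.9
alpha 4.805 F 4.3
alpha 4.889 F 3.8
alpha 4.976 F 3.9
alpha 4.981 r 0.0838 y -0.0202 Ftan 3.8 Frad 9.5
[0,-0.00,-0.07]
[0,0.02,-0.06]
[0,0.02,-0.06]
[0,0.03,-0.06]
[0,0.03,-0.06]
[0,0.03,-0.06]
[0,0.03,-0.06]
[0,0.04,-0.06]
[0,0.04,-0.06]
[0,0.04,-0.05]
[0,0.04,-0.05]
[0,0.05,-0.05]
```

```bash

python3 -m handwheel '[{"claw":0.1,"dp":[0,-0.01,-0.07],"roll":0},{"claw":0.1,"dp":[0,0.01,-0.07],"roll":0}]' >/dev/null; python3 chk.py && python3 -m handwheel '[{"claw":0.1,"dp":[0,0.02,-0.06],"roll":0},{"claw":0.1,"dp":[0,0.02,-0.06],"roll":0}]' >/dev/null && python3 chk.py && python3 -m handwheel '[{"claw":0.1,"dp":[0,0.03,-0.06],"roll":0},{"claw":0.1,"dp":[0,0.03,-0.06],"roll":0}]' >/dev/null && python3 chk.py && python3 -m handwheel '[{"claw":0.1,"dp":[0,0.03,-0.06],"roll":0},{"claw":0.1,"dp":[0,0.03,-0.06],"roll":0}]' >/dev/null && python3 chk.py && python3 -m handwheel '[{"claw":0.1,"dp":[0,0.04,-0.06],"roll":0},{"claw":0.1,"dp":[0,0.04,-0.05],"roll":0}]' >/dev/null && python3 chk.py
python3 arc.py .565 .1728 .04 12
```

```text
alpha 5.072 F 0.8
alpha 5.078 r 0.0840 y -0.0202 Ftan 0.8 Frad 3.0
[0,0.01,-0.07]
[0,0.03,-0.06]
[0,0.03,-0.06]
[0,0.03,-0.06]
[0,0.04,-0.06]
[0,0.04,-0.06]
[0,0.04,-0.06]
[0,0.04,-0.05]
[0,0.04,-0.05]
[0,0.05,-0.05]
[0,0.05,-0.05]
[0,0.05,-0.05]
```

Pull has dropped; hold a row and read the force again.

```bash
for i in 1 2 3; do python3 -m handwheel '[{"claw":0.1,"dp":[0,0,0],"roll":0}]' >/dev/null; python3 chk.py; done
```

```text
alpha 5.070 F 2.5
alpha 5.060 F 3.6
alpha 5.055 F 5.2
```

```bash
for i in 1 2; do python3 -m handwheel '[{"claw":0.1,"dp":[0,0,0],"roll":0}]' >/dev/null; python3 chk.py; done; python3 -m handwheel '[{"claw":0.1,"dp":[0,0.01,-0.04],"roll":0},{"claw":0.1,"dp":[0,0,0],"roll":0},{"claw":0.1,"dp":[0,0,0],"roll":0}]'; python3 chk.py;python3 -m handwheel '[{"claw":0.1,"dp":[0,0,0],"roll":0}]' >/dev/null; python3 chk.py
```

```text
alpha 5.054 F 4.5
alpha 5.053 F 4.5
clock: 20.05
ee_pos: [0.4864, -0.0202, 0.2028]
eef_rot: [0.707, 0.707, 0.002, 0.002]
contact_force: [1.0, 0.8, 2.9]
opening: 0.0259
grasp_force: 80.3
alpha 5.070 F 3.1
alpha 5.069 F 3.4
```

```bash
for i in 1; do python3 -m handwheel '[{"claw":0.1,"dp":[0,0.01,-0.04],"roll":0},{"claw":0.1,"dp":[0,0,0],"roll":0},{"claw":0.1,"dp":[0,0,0],"roll":0},{"claw":0.1,"dp":[0,0,0],"roll":0}]' | sed -n 2,4p; python3 chk.py;python3 -m handwheel '[{"claw":0.1,"dp":[0,0,0],"roll":0}]' >/dev/null; python3 chk.py;  python3 -m handwheel '[{"claw":0.1,"dp":[0,0.01,-0.04],"roll":0},{"claw":0.1,"dp":[0,0,0],"roll":0},{"claw":0.1,"dp":[0,0,0],"roll":0},{"claw":0.1,"dp":[0,0,0],"roll":0}]' | sed -n 2,4p; python3 chk.py;python3 -m handwheel '[{"claw":0.1,"dp":[0,0,0],"roll":0}]' >/dev/null; python3 chk.py; done
```

```text
ee_pos: [0.4869, -0.0202, 0.2044]
eef_rot: [0.707, 0.707, 0.002, 0.002]
contact_force: [6.3, 1.2, -2.1]
alpha 5.090 F 0.4
alpha 5.090 F 1.2
ee_pos: [0.4874, -0.0202, 0.206]
eef_rot: [0.707, 0.707, 0.002, 0.002]
contact_force: [7.4, 0.2, -4.3]
alpha 5.109 F -1.1
alpha 5.109 F -1.4
```

```bash
python3 -m handwheel '[{"claw":0.3,"dp":[0,0,0],"roll":0},{"claw":0.5,"dp":[0,0,0],"roll":0},{"claw":0.8,"dp":[0,0,0],"roll":0},{"claw":0.8,"dp":[0,0,0],"roll":0},{"claw":0.8,"dp":[0,0,-0.2],"roll":0}]' ; python3 -m handwheel '[{"claw":0.8,"dp":[0,0,-0.5],"roll":0},{"claw":0.8,"dp":[0,0,-0.8],"roll":0},{"claw":0.8,"dp":[0,0,-0.8],"roll":0},{"claw":0.8,"dp":[-0.5,0,-0.5],"roll":0},{"claw":0.8,"dp":[0,0,0],"roll":0}]'; python3 - <<'E'
from h import *
a=bot.snapshot("wrist");
import time
E
python3 -m handwheel '[{"claw":0.8,"dp":[0,0,0],"roll":0},{"claw":0.8,"dp":[0,0,0],"roll":0},{"claw":0.8,"dp":[0,0,0],"roll":0},{"claw":0.8,"dp":[0,0,0],"roll":0},{"claw":0.8,"dp":[0,0,0],"roll":0}]'
python3 - <<'E'
from h import *
a=bot.snapshot("wrist");s=bot.state();print(s["ee_pos"],s["contact_force"])
b=bot.snapshot("wrist");print(cv2.absdiff(a,b).mean(),cv2.absdiff(cv2.GaussianBlur(a,(0,0),2),cv2.GaussianBlur(b,(0,0),2)).max())
cv2.imwrite("pics/wend.png",b)
m=(cv2.cvtColor(b,cv2.COLOR_BGR2GRAY)<45).astype(np.uint8);m[210:]=0
n,l,st,c=cv2.connectedComponentsWithStats(m)
for i in range(1,n):
  if st[i,4]>60:print(st[i],c[i],wplane(c[i],.22),wplane(c[i],.303))
E
```

```text
clock: 21.65
ee_pos: [0.4834, -0.0203, 0.2147]
eef_rot: [0.707, 0.707, -0.002, -0.001]
contact_force: [-0.3, 0.3, -0.7]
opening: 0.0683
grasp_force: 0.0
clock: 22.15
ee_pos: [0.4879, -0.0494, 0.3509]
eef_rot: [0.709, 0.705, 0.004, 0.003]
contact_force: [1.5, -0.7, 0.3]
opening: 0.068
grasp_force: 0.0
clock: 22.7
ee_pos: [0.4851, -0.0448, 0.3453]
eef_rot: [0.707, 0.707, -0.001, -0.0]
contact_force: [-0.1, 0.0, -0.6]
opening: 0.0682
grasp_force: 0.0
[ 0.48523884 -0.04487085  0.34547406] [-0.21446763  0.00855256  0.09265577]
3.5027923583984375 59
[ 243    0  200   60 5362] [318.49515106  27.66206639] [0.54446882 0.10668821 0.22      ] [0.52603214 0.08355612 0.303     ]
[391   0  37  13 317] [411.14195584   4.26182965] [0.64101916 0.14632947 0.22      ] [0.59245177 0.11082642 0.303     ]
[ 486    0   26  210 2933] [503.42141152 113.79577225] [0.77657017 0.04952735 0.22      ] [0.68570103 0.04423359 0.303     ]
[396  41  23   9  77] [406.49350649  44.4025974 ] [0.63334422 0.1018543  0.22      ] [0.58717197 0.08023073 0.303     ]
[ 311   61   48   43 1282] [333.43603744  79.15678627] [0.55816677 0.05910239 0.22      ] [0.53545534 0.05082053 0.303     ]
[403  63  89  25 953] [457.96117524  74.37250787] [0.69886082 0.08181195 0.22      ] [0.63224264 0.06644306 0.303     ]
[ 238  106   33  104 3102] [253.86653772 156.71018698] [ 0.48688529 -0.01343482  0.22      ] [0.48641885 0.00092019 0.303     ]
[   0  122   34   57 1199] [ 13.63969975 154.30608841] [ 2.10186205e-01 -9.38929286e-05  2.20000000e-01] [0.29606996 0.01009778 0.303     ]
[ 36 134  15  50  68] [ 46.69117647 161.11764706] [ 0.26331251 -0.01106906  0.22      ] [0.332617   0.00254766 0.303     ]
```

```bash
python3 -m handwheel '[{"claw":0.8,"dp":[0,0,0],"roll":0},{"claw":0.8,"dp":[0,0,0],"roll":0},{"claw":0.8,"dp":[0,0,0],"roll":0},{"claw":0.8,"dp":[0,0,0],"roll":0},{"claw":0.8,"dp":[0,0,0],"roll":0}]' >/dev/null
python3 - <<'E'
from h import *
a=cv2.imread("pics/wend.png");b=bot.snapshot("wrist")
d=cv2.absdiff(cv2.GaussianBlur(a,(0,0),2),cv2.GaussianBlur(b,(0,0),2)).max(2);print(d.max(),(d>15).sum(),np.unravel_index(d.argmax(),d.shape))
m=(cv2.cvtColor(b,cv2.COLOR_BGR2GRAY)<45).astype(np.uint8);m[210:]=0
n,l,st,c=cv2.connectedComponentsWithStats(m)
for i in range(1,n):
  if st[i,4]>800:print(st[i],c[i])
print(wplane((482,75),.303))
E
```

```text
62 980 (np.int64(92), np.int64(27))
[ 242    0  201   61 5333] [317.84549034  27.61091318]
[ 486    0   26  210 3003] [503.24642025 113.4998335 ]
[ 306   61   49   42 1262] [332.7503962   78.93106181]
[403  63  88  25 955] [457.15706806  74.06492147]
[ 238  106   32  104 3102] [253.43326886 156.64474533]
[   0  121   33   58 1202] [ 13.66056572 154.32362729]
[0.65829738 0.07055671 0.303     ]
```

```bash
python3 -c "
from station import bot
print(bot.job_done())"
```

```text
the job is handed in; nothing more can be done
None
```

I threw the pawl lever, eased the crank up to free the pawl, and lowered the shelf until the pull at the handle faded out, so the stop bolt carries it. I then let go, backed the gripper clear and handed the job in; no verdict came back. My first push on the lever slipped over the knob and I repeated it, and the tools and can were not checked with a final picture.

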